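# Unclip the service cover of a lathe's control box

### The arm

A 6-joint arm with a two-finger parallel gripper is mounted at the origin on the work surface. World frame = base frame: x ahead of the robot, y to its left, z up, the work surface at z = 0. Lengths are in mm, angles in rad, forces in N, time in s.
With the tool pointing down it reaches from about 275 to 1000 mm from the base axis. Payload 8.4 kg.
Tool frame: the origin (TCP) lies at the very end of the fingers, on their centre line; the grasp point (between the pads) lies 19 mm behind it; y points along the fingers, x is the direction in which the jaws open and shut, and the axes are right-handed (so a half turn about y gives the same grasp; the last joint's range is limited). The gripper opens to 85 mm and grips with 20 to 120 N. Pads are 22 mm wide; open, the fingers measure 114 mm over their backs; the gripper's body (76 mm by 85 mm) begins 54 mm behind the grasp point. The pads swing forward as they close: fully open they stand 13 mm farther back than shut.
Start: joints at [1.247, 0.353, 1.633, -0, 1.155, -0.002], TCP at [197.67, 592.92, 231.281] pointing down, gripper open.
Joint ranges: [-2.63, 2.63], [-0.92, 2.1], [0.06, 2.66], [-1.3, 4.44], [0, 2.69], [-3.02, 3.02]. Speed limits (rad/s): [2.22, 2.22, 2.79, 3.14, 3.14, 3.14].

### API

Orientations are given as [roll, pitch, yaw] about the fixed x, y, z axes, in that order (R = Rz(yaw) Ry(pitch) Rx(roll)).
In Python, from rig import r gives the robot as it stands.
- The arm moves only by the tool servo_tool, never from a script. Its argument "motion" is a list of rows, each a list of 7 numbers: the opening, from -1 (shut) to 1 (fully open), then the shift along the tool's x, y, z in m, then the turn, a rotation vector about the tool's x, y, z in units of 10 degrees (1.0 is 10 degrees). A call has 1 to 12 rows; each row is the pose to reach, as a shift and turn from the pose commanded when the call began, along the tool's axes at that moment; what a row does not reach only later rows make up. A row lasts 1/8 s, in which the tool goes at most 62.5 mm and 10.7 degrees, less where a joint would pass 70% of its speed; a pose out of reach is approached as far as the arm can. A call with a gripper value outside its range is refused whole. The fingers move at their own pace and stop on an object; "grip_force" is the grip in N (left out, the last holds). Time passes only in rows, so rows that repeat a pose let the fingers close. It gives the time, the measured TCP pose, the force and the opening at its end, in the units of the state.
- r.sense(): the state, without advancing time (a new reading comes with each control period).
- r.grab_frame(name): name is "scene" or "top" or "wrist"; returns the picture (384x512x3 uint8, red, green, blue); there is no depth.
- r.calibration(name): a dict with "fx", "fy", "cx", "cy" (pixels), "R" (3x3) and "t" (3): a world point X has camera coordinates R X + t; the wrist camera has in their place "mount" (4x4, takes a point from camera to tool coordinates, whose origin is the TCP and whose axes are the tool frame's). Camera axes: x right, y down, z forward; pixel columns grow to the right and rows downward; lengths in mm; the calibration is good to about 2 mm. A picture is of the moment at which its call begins: read the wrist's pose just before it. calibration takes no time and is no camera call.
- r.sign_off(): hands the job in, once; it reports no verdict.
The state is a dict: "clock": time; "qpos": joint angles; "qvel": joint speeds; "joint_efforts": joint torques, N m; "eef_pos": TCP position; "tcp_rot": TCP orientation; "contact_force": force on the tool from outside, world axes, zero at the start; "wrist_torque": the same for the moment, N m; "opening": opening from 0.0 (shut) to 1.0 (fully open).
Only numpy, scipy, OpenCV 4.12 (cv2) and the standard library are available. Lean on these libraries where they do the work, as an engineer would, in place of code of your own. Each camera call takes 0.05 s, during which the arm holds its last target. There are 200 camera calls.

### The job

Open the lathe's control box: press its thin snap tab inward, gently, until the cover springs up at the front, then draw the cover forward out from under the rear lip and lift it off, forcing nothing. Set the cover down, not dropped, rib upward and flat, in the middle of the rubber mat and let go. Leave the tin, the wood blank and the gouge alone.

Things in the scene. Friction and masses are not known exactly. Their poses are not given: they have to be found in the camera images.
- housing: Yellow control box fixed to the bench, 170 (x) x 140 (y) x 94 mm. Origin: centre of its underside; -x is its front (tab side). The cover lies in its open top on a ledge 80 mm up, between a front rim 3 mm high, side rims 5 mm high (2 mm clearance) and the rear lip. A push of over 12 N by the robot on the box or its tab breaks it.
- tab_nose (a point): On the housing, x = -49 mm, 87.5 mm up: nose of the unpressed tab, a 36 mm wide steel strip (stem x -46 to -41 mm, 126 mm high) rising through the cover's slot. The nose reaches forward over the slot's front edge. Pressed 4 to 5.2 mm toward housing +x it frees the cover, whose front a spring (6 N) then lifts 12 mm and holds up when the tab is let go.
- pad_nominal (a point): Fixed point on the housing, x = -64 mm, 116 mm up: nominal centre of the front face of the tab's black push pad (18 wide, 100 to 132 mm up). The pad is hand-set on a screw: its real face lies up to 12 mm nearer or farther along housing x, so feel for it. It yields from 2 N, frees the cover at 5 to 8 N, meets a hard stop 6.5 mm in; over 12 N breaks it.
- rear_lip (a point): On the housing, x = +64 mm, 86.5 mm up: lower front edge of the fixed rear lip (top 93.5 mm up), under which 6 mm of the cover's rear edge is tucked. Draw the sprung cover toward housing -x by 8 to 21 mm (13 is best), then lift: less leaves it under the lip, more runs the slot's rear edge against the tab.
- cover: Loose grey sheet cover, 140 (x) x 110 (y) x 5 mm, about 0.2 kg; origin at its underside's centre, axes parallel to the housing's when in place. T-shaped slot: 42 mm wide from x = -48 to -18 mm, 24 mm wide from there to the front edge. On top a grip rib runs along x: x = -10 to +40 mm, 14 mm thick (y), its top 41 mm above the underside. Over 40 N between cover and housing bends it.
- cover_front (a point): Middle of the cover's front edge at its underside (x = -70 mm on the cover); when latched it lies 80 mm above the bench, when sprung up about 92 mm.
- cover_rear (a point): Middle of the cover's rear edge at its underside (x = +70 mm on the cover).
- cover_rib (a point): Centre of the top of the cover's grip rib (x = +15 mm on the cover, 41 mm above its underside).
- mat: Black rubber mat fixed flat on the bench, 200 x 220 x 4 mm, origin at the centre of its underside; top 4 mm above the bench.
- tin: Bystander: round tin, 66 mm across, 55 mm high, standing on the bench; origin under its centre.
- blank: Bystander: square wooden turning blank, 225 x 50 x 50 mm, lying on the bench; origin at its underside.
- gouge: Bystander: wood-handled turning gouge, 260 mm long, 29 mm thick, lying on the bench; origin at its underside, mid-length.
Things that resemble listed ones, but are neither listed nor needed, are in the scene too. Of the things that look like the housing, the middle-sized one is meant.

How it is judged:
By the outcome, as a careful person would: the job done as asked, in the order asked, and still so for the second after the job is handed in, with the robot touching nothing.
It also fails if it takes over 67 s, if anything falls off the work surface, if the arm or the gripper's body presses on something with over 40 N, if the wrist force passes 120 N, or if a joint passes its speed limit or range.

## Working session

There is one attempt and no reset: what is moved stays moved. The work goes in short steps, Python scripts to look and compute and a tool call to move; the robot and the scene stay as the last step left them, time stands still between calls to the robot, and variables do not carry over. Pictures are saved under pics/ and viewed, on a budget of 10 in all, crops included, one or two more only if the job needs it, and the job is handed in when it is done.

Besides the shell and the picture viewer there is one more tool, called after "Request:" as name(argument=value, ...), one argument or row to a line, values as JSON. servo_tool: Moves the arm, as the interface text tells. Its arguments: {"type":"object","properties":{"motion":{"type":"array","items":{"type":"array","items":{"type":"number"}}},"grip_force":{"type":"number"}},"required":["motion"]}

```bash
mkdir -p pics; ls; python3 - <<'E'
from rig import r
import cv2,numpy as np
for n in("scene","top"):
    im=r.grab_frame(n); cv2.imwrite(f"pics/{n}0.png",cv2.resize(im[:,:,::-1],(800,600),interpolation=cv2.INTER_CUBIC))
    c=r.calibration(n); print(n,c['fx'],c['fy'],c['cx'],c['cy'],np.round(c['R'],4).tolist(),np.round(c['t'],1).tolist())
c=r.calibration("wrist");print(c)
print(r.sense())
E
```

```text
pics
scene 485.77361303119676 485.77361303119676 240.43019959619556 187.82131584936508 [[0.3247, 0.9458, -0.0019], [0.7292, -0.2516, -0.6363], [-0.6023, 0.2052, -0.7714]] [-60.9, -408.4, 1777.4]
top 376.6420276525577 376.6420276525577 254.98406617415762 191.25492296377945 [[-0.0039, -0.9997, -0.0242], [-0.9992, 0.0049, -0.0398], [0.0399, 0.024, -0.9989]] [-104.7, 559.1, 1097.4]
{'fx': 280.50380827142953, 'fy': 280.50380827142953, 'cx': 254.5758302260818, 'cy': 193.45858890926263, 'mount': array([[ 9.99999781e-01, -5.87728076e-04,  3.02945535e-04,
         1.96521402e-01],
       [-4.62566842e-04, -2.94440344e-01,  9.55669749e-01,
        -1.42585451e+02],
       [-4.72474556e-04, -9.55669681e-01, -2.94440551e-01,
         7.50676268e+01],
       [ 0.00000000e+00,  0.00000000e+00,  0.00000000e+00,
         1.00000000e+00]])}
{'clock': 0.1, 'qpos': array([ 1.24661751e+00,  3.53565267e-01,  1.63406469e+00, -1.24192957e-05,
        1.15521132e+00, -2.39994053e-03]), 'qvel': array([ 0.00043504, -0.00364809, -0.00306815, -0.00019775, -0.00132594,
       -0.00151851]), 'joint_efforts': array([ 5.22178652e-05, -6.06357336e+01, -3.42819929e+01,  1.02426025e-04,
        3.92442278e-03, -2.61143299e-06]), 'eef_pos': array([197.52474979, 592.50941009, 230.64316077]), 'tcp_rot': array([-1.57080469e+00,  1.24864346e-03,  1.24902247e+00]), 'contact_force': array([-0.42794107, -1.17458787, -0.13860874]), 'wrist_torque': array([ 0.02875671, -0.043791  , -0.01166645]), 'opening': 1.0018961844549423}
```

View pics/top0.png

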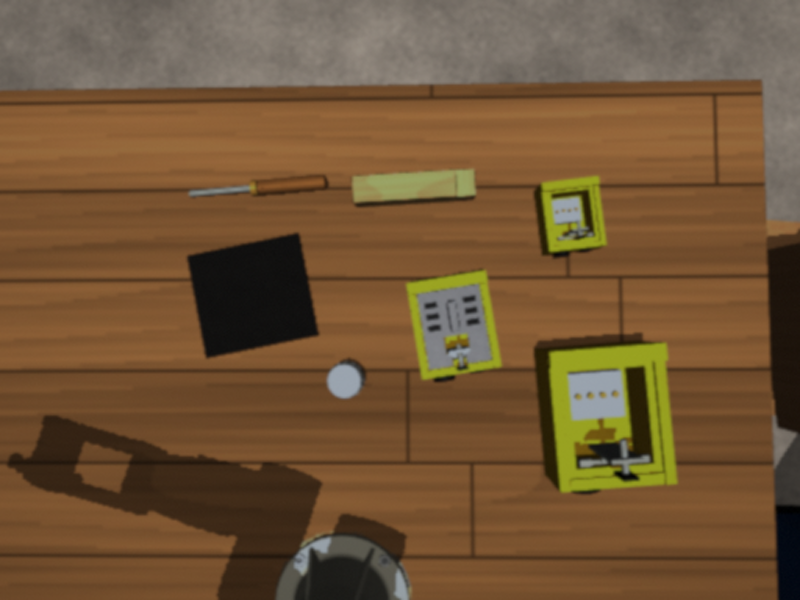

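View pics/scene0.png

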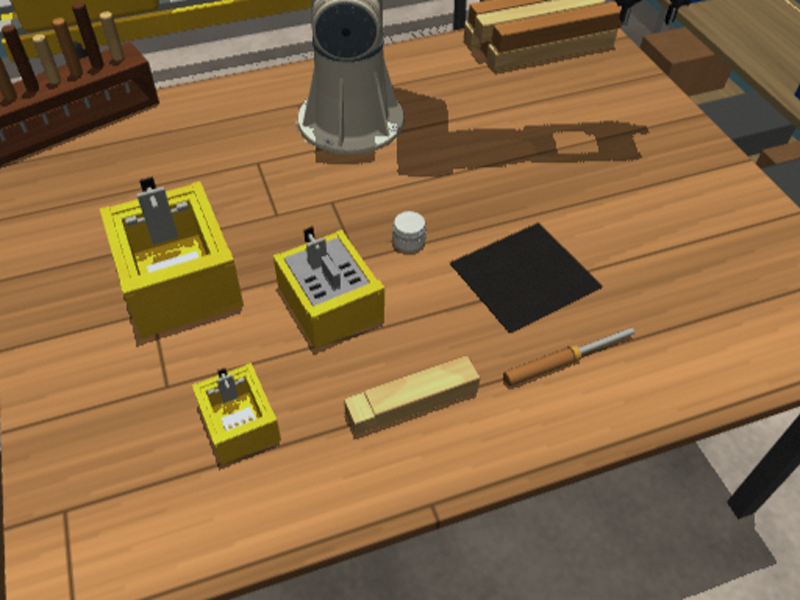

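```bash
cat > h.py <<'E'
from rig import r
import cv2,numpy as np
from scipy.spatial.transform import Rotation as Ro
def cam(n,s=None):
    c=r.calibration(n)
    if n!="wrist": return c,np.array(c["R"]),np.array(c["t"])
    s=s or r.sense(); Rt=Ro.from_euler('xyz',s["tcp_rot"]).as_matrix(); M=c["mount"]
    R=(Rt@M[:3,:3]).T; o=Rt@M[:3,3]+s["eef_pos"]; return c,R,-R@o
def back(C,u,v,z):
    c,R,t=C; d=R.T@[(u-c["cx"])/c["fx"],(v-c["cy"])/c["fy"],1]; o=-R.T@t
    return o+d*(z-o[2])/d[2]
def proj(C,X):
    c,R,t=C; p=R@np.asarray(X,float)+t; return np.array([c["cx"]+c["fx"]*p[0]/p[2],c["cy"]+c["fy"]*p[1]/p[2]])
E
python3 - <<'E'
from h import *
k=512/800
for n,H,M in(("top",[(407,283,93.5),(487,270,93.5),(500,367,83),(423,380,83)],[(188,256),(299,234),(318,334),(207,357)]),
 ("scene",[(383,288,93.5),(318,320,93.5),(275,257,83),(343,231,83)],[(602,287),(513,332),(451,263),(540,224)])):
    C=cam(n); 
    P=np.array([back(C,u*k,v*k,z) for u,v,z in H]);print(n,P.round(1).tolist())
    # order top: rear-left, rear-right, front-right, front-left
    print(P.mean(0).round(1)); a=P[:2].mean(0)-P[2:].mean(0);print("yaw",np.arctan2(a[1],a[0]), np.linalg.norm(a))
    Q=np.array([back(C,u*k,v*k,4) for u,v in M]);print("mat",Q.mean(0).round(1),Q.round(0).tolist())
E
```

```text
top [[582.8, -124.2, 93.5], [604.7, -263.2, 93.5], [436.0, -285.5, 83.0], [413.7, -151.3, 83.0]]
[ 509.3 -206.1   88.2]
yaw 0.144936024247454 170.96854842791083
mat [567.4 170.    4. ] [[643.0, 295.0, 4.0], [684.0, 82.0, 4.0], [493.0, 46.0, 4.0], [450.0, 257.0, 4.0]]
scene [[586.0, -123.0, 93.5], [616.8, -250.2, 93.5], [443.6, -282.4, 83.0], [421.0, -145.0, 83.0]]
[ 516.8 -200.1   88.2]
yaw 0.15890695529389015 171.5981398462154
mat [574.4 174.6   4. ] [[649.0, 297.0, 4.0], [691.0, 91.0, 4.0], [499.0, 49.0, 4.0], [459.0, 262.0, 4.0]]
```

Request:
servo_tool(
  motion=[
    [-1,-0.683,-0.05,-0.493,0,-2.7,0],
    [-1,-0.683,-0.05,-0.493,0,-2.7,0],
    [-1,-0.683,-0.05,-0.493,0,-2.7,0],
    [-1,-0.683,-0.05,-0.493,0,-2.7,0],
    [-1,-0.683,-0.05,-0.493,0,-2.7,0],
    [-1,-0.683,-0.05,-0.493,0,-2.7,0],
    [-1,-0.683,-0.05,-0.493,0,-2.7,0],
    [-1,-0.683,-0.05,-0.493,0,-2.7,0],
    [-1,-0.683,-0.05,-0.493,0,-2.7,0],
    [-1,-0.683,-0.05,-0.493,0,-2.7,0],
    [-1,-0.683,-0.05,-0.493,0,-2.7,0],
    [-1,-0.683,-0.05,-0.493,0,-2.7,0],
  ],
)

```text
clock: 1.6
eef_pos: [421.5, -123.8, 275.9]
tcp_rot: [-1.571, -0.0, 1.72]
contact_force: [1.2, 0.7, -0.0]
opening: 0.001
```

```bash
python3 - <<'E'
from h import *
s=r.sense(); print(s['eef_pos'].round(1),s['tcp_rot'].round(3),s['qpos'].round(2))
C=cam("wrist",s)
im=r.grab_frame("wrist"); np.savez("w0.npz",R=C[1],t=C[2])
cv2.imwrite("pics/w0.png",cv2.resize(im[:,:,::-1],(800,600),interpolation=cv2.INTER_CUBIC))
E
```

```text
[ 421.5 -123.8  275.9] [-1.571 -0.     1.72 ] [-0.29  0.01  1.96  0.    1.18 -2.01]
```

View pics/w0.png

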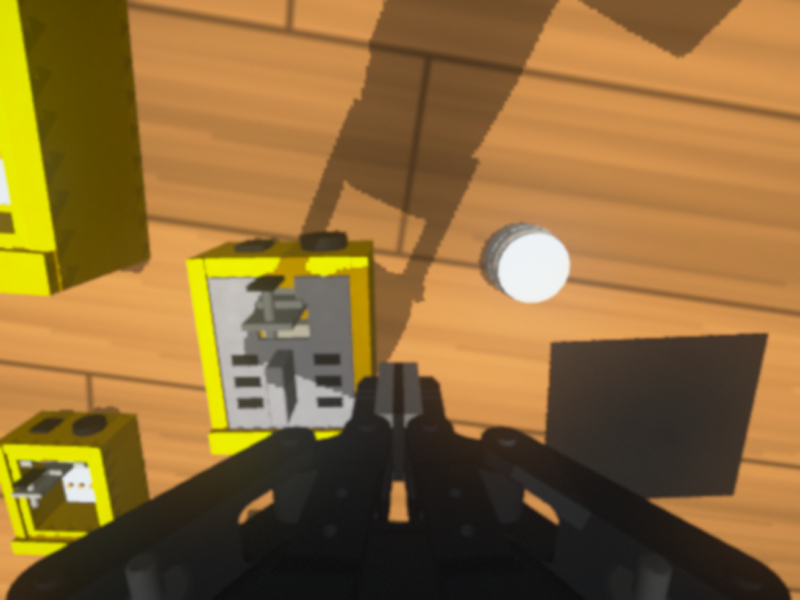

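```bash
cat > fit.py <<'E'
from h import *
from scipy.optimize import least_squares
k=.64; f=np.load("w0.npz"); W=(r.calibration("wrist"),f["R"],f["t"])
T=cam("top");S=cam("scene")
FL,FR,RL,RR=(-85,70,83),(-85,-70,83),(85,70,93.5),(85,-70,93.5)
ob=[(W,190,260,FR),(W,373,243,FL),(W,210,453,RR),(T,407,283,RL),(T,487,270,RR),(T,500,367,FR),(T,423,380,FL),
 (S,383,288,RL),(S,318,320,RR),(S,275,257,FR),(S,343,231,FL)]
def P(p,m): c,s=np.cos(p[2]),np.sin(p[2]); return [p[0]+c*m[0]-s*m[1],p[1]+s*m[0]+c*m[1],m[2]]
res=lambda p:np.concatenate([(proj(C,P(p,m))-[u*k,v*k])*(1.5 if C is W else 1) for C,u,v,m in ob])
q=least_squares(res,[510,-204,.15],loss="soft_l1")
print(q.x.round(3)); print(res(q.x).reshape(-1,2).round(1).tolist())
MB=[(100,110),(100,-110),(-100,-110),(-100,110)]
om=[(T,a,b,m+(4,)) for (a,b),m in zip([(188,256),(299,234),(318,334),(207,357)],MB)]+[(S,a,b,m+(4,)) for (a,b),m in zip([(602,287),(513,332),(451,263),(540,224)],MB)]+[(W,a,b,m+(4,)) for (a,b),m in zip([(734,494),(551,343),(767,334)],[MB[0],MB[2],MB[3]])]
rm=lambda p:np.concatenate([proj(C,P(p,m))-[u*k,v*k] for C,u,v,m in om])
qm=least_squares(rm,[570,172,.18],loss="soft_l1");print(qm.x.round(3),rm(qm.x).reshape(-1,2).round(1).tolist())
for n,m in dict(pad=(-64,0,132),stemtop=(-43.5,0,126),rib0=(10-0,0,121),rib1=(40,0,121),ribf=(-10,0,121)).items(): print(n,(proj(W,P(q.x,m))/k).round(0), (proj(T,P(q.x,m))/k).round(0))
E
python3 fit.py
```

```text
[ 5.11370e+02 -2.02826e+02  1.46000e-01]
[[-0.2, -2.6], [-2.8, 14.2], [1.1, -0.2], [-1.1, -0.9], [-1.3, -0.3], [-0.4, -0.5], [-2.0, -1.2], [0.5, -0.4], [-4.7, -2.2], [-1.2, -1.3], [-0.7, -0.8]]
[5.70244e+02 1.71961e+02 1.98000e-01] [[-1.3, -1.3], [-0.5, -2.1], [0.4, -0.3], [-1.1, -0.2], [0.4, -0.8], [-2.4, 0.4], [-2.0, -0.8], [-1.7, -1.7], [-0.3, 1.2], [-0.5, -0.0], [1.0, -0.6]]
pad [264. 302.] [460. 362.]
stemtop [269. 327.] [458. 350.]
rib0 [277. 391.] [453. 318.]
rib1 [280. 426.] [450. 301.]
ribf [275. 367.] [455. 330.]
```

Request:
servo_tool(
  motion=[
    [-1,-0.036,0.076,-0.002,0,0,0],
    [-1,-0.036,0.076,-0.002,0,0,0],
    [-1,-0.036,0.076,-0.002,0,0,0],
    [-1,-0.036,0.076,-0.002,0,0,0],
  ],
)

```text
clock: 2.15
eef_pos: [429.0, -156.6, 200.5]
tcp_rot: [-1.571, 0.0, 1.72]
contact_force: [-0.6, -0.7, 0.2]
opening: 0.005
```

```bash
python3 - <<'E'
from h import *
s=r.sense(); print(s['eef_pos'].round(1),s['tcp_rot'].round(3),s['qvel'].round(3))
C=cam("wrist",s)
im=r.grab_frame("wrist"); np.savez("w1.npz",R=C[1],t=C[2])
cv2.imwrite("pics/w1.png",cv2.resize(im[:,:,::-1],(800,600),interpolation=cv2.INTER_CUBIC))
E
```

```text
[ 429.  -156.6  200.5] [-1.571  0.     1.72 ] [ 0.008 -0.014 -0.005 -0.001 -0.002 -0.002]
```

View pics/w1.png

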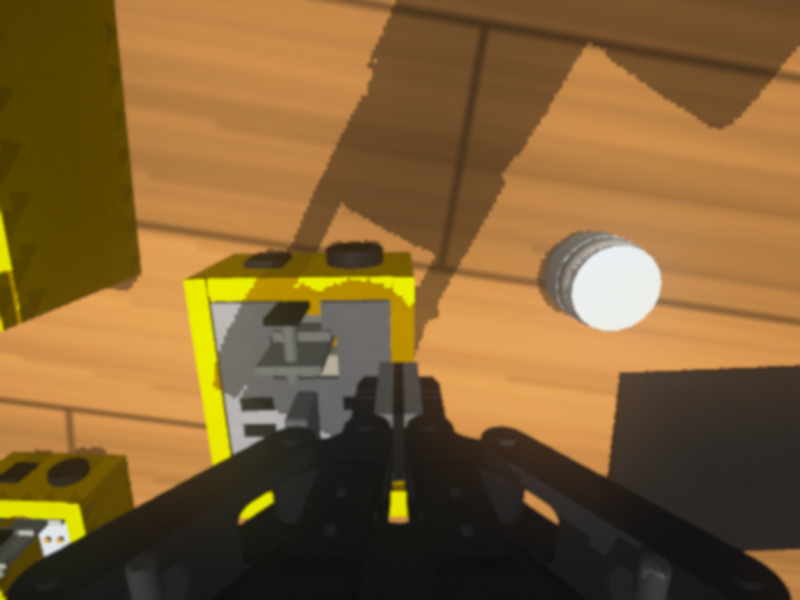

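```bash
sed -i 's/^ob=\[(W,190,260,FR),(W,373,243,FL)/f1=np.load("w1.npz"); V=(W[0],f1["R"],f1["t"])\nob=[(V,186,279,FR),(V,412,275,FL),(W,190,260,FR),(W,370,258,FL)/; s/if C is W/if (C is W or C is V)/' fit.py
cat >> fit.py <<'E'
print("--")
for x in(-76,-70,-64,-58,-52): print(x,[(proj(V,P(q.x,(x,y,z)))/k).round(0).tolist() for y,z in((-9,132),(9,132),(-9,100),(9,100))])
print("stem",[(proj(V,P(q.x,(x,y,126)))/k).round(0).tolist() for x in(-46,-41) for y in(-18,18)])
print("rib",[(proj(V,P(q.x,(-10,y,121)))/k).round(0).tolist() for y in(-7,7)])
np.save("hp.npy",q.x);np.save("mp.npy",qm.x)
E
python3 fit.py; python3 - <<'E'
import cv2
a=cv2.imread("pics/w1.png")[260:410,170:430]
cv2.imwrite("pics/w1c.png",cv2.resize(a,None,fx=3,fy=3,interpolation=cv2.INTER_CUBIC))
E
```

```text
[ 5.11857e+02 -2.03765e+02  1.53000e-01]
[[-0.1, -0.4], [3.0, 2.7], [-2.1, -1.5], [-1.9, -0.4], [0.8, 0.6], [-1.0, -0.9], [-1.2, -0.7], [0.1, -0.9], [-1.4, -1.3], [0.4, -0.3], [-4.7, -1.9], [-1.6, -0.9], [-1.2, -0.7]]
[5.70244e+02 1.71961e+02 1.98000e-01] [[-1.3, -1.3], [-0.5, -2.1], [0.4, -0.3], [-1.1, -0.2], [0.4, -0.8], [-2.4, 0.4], [-2.0, -0.8], [-1.7, -1.7], [-0.3, 1.2], [-0.5, -0.0], [1.0, -0.6]]
pad [262. 302.] [461. 362.]
stemtop [267. 328.] [459. 349.]
rib0 [275. 391.] [453. 318.]
rib1 [279. 426.] [450. 300.]
ribf [273. 367.] [455. 330.]
--
-76 [[264.0, 319.0], [299.0, 319.0], [280.0, 300.0], [311.0, 300.0]]
-70 [[265.0, 330.0], [300.0, 330.0], [281.0, 310.0], [311.0, 310.0]]
-64 [[266.0, 341.0], [301.0, 341.0], [281.0, 320.0], [312.0, 320.0]]
-58 [[267.0, 351.0], [301.0, 351.0], [282.0, 330.0], [313.0, 329.0]]
-52 [[268.0, 362.0], [302.0, 362.0], [283.0, 339.0], [313.0, 339.0]]
stem [[256.0, 367.0], [322.0, 367.0], [256.0, 376.0], [322.0, 375.0]]
rib [[283.0, 420.0], [308.0, 420.0]]
```

View pics/w1c.png

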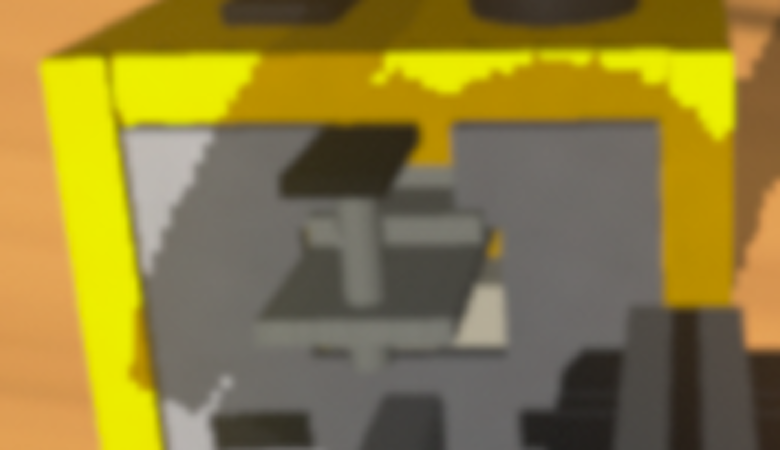

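Request:
servo_tool(
  motion=[
    [-1,-0.0593,0,0.025,0,-0.02,0],
    [-1,-0.0593,0,0.025,0,-0.02,0],
    [-1,-0.0593,0.05,0.025,0,-0.02,0],
    [-1,-0.0593,0.0915,0.025,0,-0.02,0],
    [-1,-0.0593,0.0915,0.025,0,-0.02,0],
    [-1,-0.0593,0.0915,0.025,0,-0.02,0],
  ],
)

```text
clock: 2.95
eef_pos: [414.0, -219.2, 109.9]
tcp_rot: [-1.572, 0.001, 1.724]
contact_force: [0.5, -0.7, 0.5]
opening: 0.002
```

Request:
servo_tool(
  motion=[
    [-1,0,0,-0.004,0,0,0],
    [-1,0,0,-0.006,0,0,0],
    [-1,0,0,-0.008,0,0,0],
    [-1,0,0,-0.008,0,0,0],
  ],
)

```text
clock: 3.45
eef_pos: [420.9, -218.0, 108.4]
tcp_rot: [-1.571, 0.0, 1.724]
contact_force: [0.3, -0.1, 0.7]
opening: 0.003
```

```bash
cat > st.py <<'E'
from h import *
p=np.load("hp.npy"); s=r.sense(); c,n=np.cos(p[2]),np.sin(p[2]); d=s["eef_pos"]-[p[0],p[1],0]; F=s["contact_force"]
f=lambda v:np.round([c*v[0]+n*v[1],-n*v[0]+c*v[1],v[2]],2)
print("t",round(s["clock"],2),"H",f(d),"F",f(F),"rot",s["tcp_rot"].round(4),"op",round(s["opening"],3))
E
python3 st.py
```

```text
t 3.45 H [-92.04  -0.27 108.43] F [ 0.29 -0.14  0.68] rot [-1.5711e+00  2.0000e-04  1.7238e+00] op 0.003
```

Request:
servo_tool(
  motion=[
    [-1,0,0,-0.001,0,0,0],
    [-1,0,0,-0.002,0,0,0],
    [-1,0,0,-0.002,0,0,0],
  ],
)

```text
clock: 3.82
eef_pos: [422.7, -217.7, 108.1]
tcp_rot: [-1.571, -0.0, 1.724]
contact_force: [-0.1, -0.2, 0.0]
opening: 0.002
```

Request:
servo_tool(
  motion=[
    [-1,0,0,-0.001,0,0,0],
    [-1,0,0,-0.002,0,0,0],
    [-1,0,0,-0.002,0,0,0],
  ],
)

```text
clock: 4.2
eef_pos: [424.8, -217.4, 108.2]
tcp_rot: [-1.571, 0.0, 1.724]
contact_force: [-0.0, -0.4, -0.8]
opening: 0.003
```

Request:
servo_tool(
  motion=[
    [-1,0,0,-0.001,0,0,0],
    [-1,0,0,-0.001,0,0,0],
    [-1,0,0,-0.001,0,0,0],
  ],
)

```text
clock: 4.58
eef_pos: [425.6, -217.2, 108.2]
tcp_rot: [-1.571, -0.0, 1.724]
contact_force: [-1.2, 0.2, 0.3]
opening: -0.003
```

Request:
servo_tool(
  motion=[
    [-1,0,0,-0.001,0,0,0],
    [-1,0,0,-0.001,0,0,0],
    [-1,0,0,-0.001,0,0,0],
  ],
)

```text
clock: 4.95
eef_pos: [426.2, -217.1, 108.2]
tcp_rot: [-1.57, -0.0, 1.724]
contact_force: [-5.5, -0.6, 3.1]
opening: -0.001
```

```bash
python3 st.py
```

```text
t 4.95 H [-86.66  -0.11 108.19] F [-5.48  0.25  3.14] rot [-1.5701e+00 -2.0000e-04  1.7238e+00] op -0.001
```

Request:
servo_tool(
  motion=[
    [-1,0,0,0,0,0,0],
    [-1,0,0,0,0,0,0],
  ],
)

```text
clock: 5.2
eef_pos: [426.4, -217.0, 108.2]
tcp_rot: [-1.57, -0.0, 1.724]
contact_force: [-4.7, -1.2, 3.6]
opening: 0.001
```

Request:
servo_tool(
  motion=[
    [-1,0,0,-0.0005,0,0,0],
    [-1,0,0,-0.0007,0,0,0],
    [-1,0,0,-0.0007,0,0,0],
  ],
)

```text
clock: 5.58
eef_pos: [427.0, -216.9, 108.2]
tcp_rot: [-1.57, -0.0, 1.724]
contact_force: [-5.4, -1.4, 3.8]
opening: -0.001
```

Request:
servo_tool(
  motion=[
    [-1,0,0,-0.0005,0,0,0],
    [-1,0,0,-0.0007,0,0,0],
    [-1,0,0,-0.0007,0,0,0],
  ],
)

```text
clock: 5.95
eef_pos: [427.6, -216.8, 108.2]
tcp_rot: [-1.57, -0.0, 1.724]
contact_force: [-5.8, -1.4, 4.0]
opening: 0.001
```

Request:
servo_tool(
  motion=[
    [-1,0,-0.0005,-0.0003,0,0,0],
    [-1,0,-0.0005,-0.0006,0,0,0],
    [-1,0,-0.0005,-0.0006,0,0,0],
  ],
)

```text
clock: 6.32
eef_pos: [427.9, -216.7, 108.3]
tcp_rot: [-1.569, -0.0, 1.724]
contact_force: [-5.1, -2.6, 0.1]
opening: -0.0
```

```bash
python3 st.py
```

```text
t 6.33 H [-8.4950e+01 -1.0000e-02  1.0834e+02] F [-5.44 -1.78  0.11] rot [-1.5694e+00 -4.0000e-04  1.7239e+00] op -0.0
```

Request:
servo_tool(
  motion=[
    [-1,0,0,-0.0005,0,0,0],
    [-1,0,0,-0.0008,0,0,0],
    [-1,0,0,-0.0008,0,0,0],
  ],
)

```text
clock: 6.7
eef_pos: [428.6, -216.6, 108.3]
tcp_rot: [-1.569, -0.001, 1.724]
contact_force: [-5.6, -2.0, 0.3]
opening: -0.003
```

Request:
servo_tool(
  motion=[
    [-1,0,0,-0.0005,0,0,0],
    [-1,0,0,-0.0007,0,0,0],
    [-1,0,0,-0.0007,0,0,0],
  ],
)

```text
clock: 7.08
eef_pos: [429.2, -216.5, 108.3]
tcp_rot: [-1.569, -0.001, 1.724]
contact_force: [-5.7, -1.9, 0.4]
opening: -0.002
```

```bash
python3 st.py
```

```text
t 7.08 H [-8.3670e+01  1.0000e-02  1.0832e+02] F [-5.97 -0.98  0.4 ] rot [-1.569e+00 -5.000e-04  1.724e+00] op -0.002
```

Request:
servo_tool(
  motion=[
    [-1,0,0,-0.0005,0,0,0],
    [-1,0,0,-0.0007,0,0,0],
    [-1,0,0,-0.0007,0,0,0],
  ],
)

```text
clock: 7.45
eef_pos: [430.3, -216.3, 108.3]
tcp_rot: [-1.57, -0.0, 1.724]
contact_force: [-4.0, -2.3, -1.3]
opening: 0.002
```

Request:
servo_tool(
  motion=[
    [-1,0,0,-0.0004,0,0,0],
    [-1,0,0,-0.0005,0,0,0],
    [-1,0,0,-0.0005,0,0,0],
  ],
)

```text
clock: 7.82
eef_pos: [430.7, -216.3, 108.3]
tcp_rot: [-1.57, -0.0, 1.724]
contact_force: [-4.7, -1.6, -1.2]
opening: 0.002
```

```bash
python3 st.py
```

```text
t 7.83 H [-8.2130e+01 -1.0000e-02  1.0833e+02] F [-4.88 -0.86 -1.17] rot [-1.5697e+00 -4.0000e-04  1.7239e+00] op 0.002
```

```bash
python3 - <<'E'
from h import *
im=r.grab_frame("scene"); a=im[130:235,160:260,::-1]; b=cv2.imread("pics/scene0.png"); b=cv2.resize(b,(512,384))[130:235,160:260]
cv2.imwrite("pics/s1.png",cv2.resize(np.hstack([b,a]),None,fx=4,fy=4,interpolation=cv2.INTER_CUBIC))
E
```

```text
(no output)
```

View pics/s1.png

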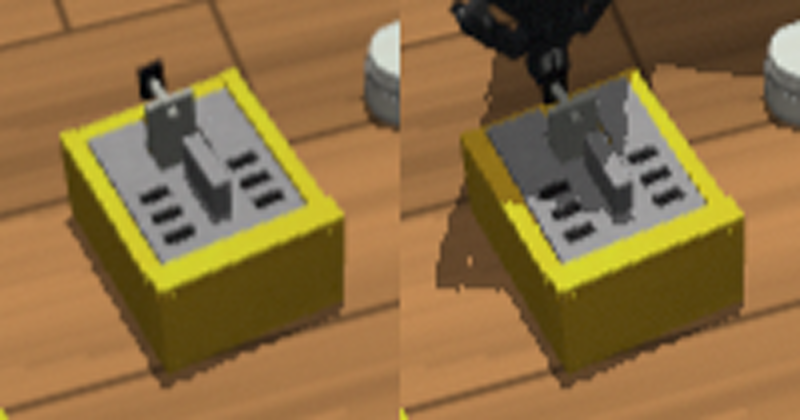

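Request:
servo_tool(
  motion=[
    [-1,0,0,0.004,0,0,0],
    [-1,0,0,0.02,0,0,0],
    [-1,0.01,-0.05,0.03,0,0,0],
    [1,0.05,-0.09,0.03,0,0,0],
    [1,0.06,-0.11,0.02,0,0,0],
    [1,0.06,-0.11,0.02,0,0,0],
    [1,0.06,-0.11,0.02,0,0,0],
  ],
)

```text
clock: 8.75
eef_pos: [401.8, -160.3, 218.1]
tcp_rot: [-1.571, -0.0, 1.724]
contact_force: [-0.1, 0.0, -0.9]
opening: 0.846
```

```bash
python3 st.py; python3 - <<'E'
from h import *
s=r.sense()
C=cam("wrist",s)
im=r.grab_frame("wrist"); np.savez("w2.npz",R=C[1],t=C[2])
b=cv2.resize(im[:,:,::-1],(800,600),interpolation=cv2.INTER_CUBIC)
cv2.imwrite("pics/w2.png",cv2.resize(b[240:480,150:450],None,fx=2.5,fy=2.5))
p=np.load("hp.npy")
def P(m): c,q=np.cos(p[2]),np.sin(p[2]); return [p[0]+c*m[0]-q*m[1],p[1]+q*m[0]+c*m[1],m[2]]
f=lambda m:((proj(C,P(m))/.64-[150,240])*2.5).round(0).tolist()
# latched cover: origin at x=0? front -70
print("latched",[f(m) for m in((-70,-55,85),(-70,55,85),(-10,0,121),(-48,-21,85),(40,0,121))])
print("sprung",[f(m) for m in((-70,-55,97),(-70,55,97),(-13,0,127),(-48,-21,95),(37,0,123))])
E
```

```text
t 8.75 H [-102.15   59.68  218.07] F [-0.07  0.02 -0.86] rot [-1.5706e+00 -1.0000e-04  1.7238e+00] op 0.846
latched [[193.0, 235.0], [601.0, 234.0], [384.0, 507.0], [325.0, 309.0], [395.0, 668.0]]
sprung [[175.0, 251.0], [600.0, 251.0], [378.0, 511.0], [316.0, 325.0], [393.0, 664.0]]
```

View pics/w2.png

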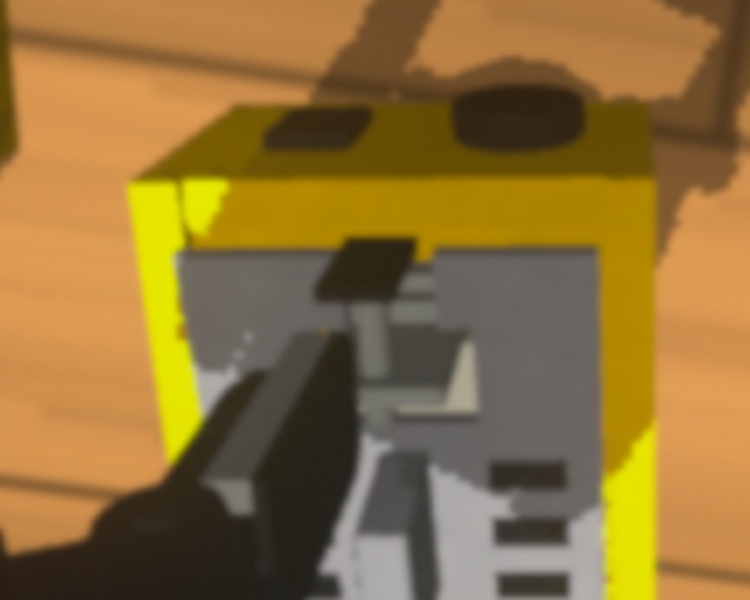

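Request:
servo_tool(
  motion=[
    [1,-0.0592,0.0,-0.1,0.49,0,0],
    [1,-0.0592,0.038,-0.1255,0.49,0,0],
    [1,-0.0592,0.038,-0.1255,0.49,0,0],
    [1,-0.0592,0.038,-0.1255,0.49,0,0],
    [1,-0.0592,0.038,-0.1255,0.49,0,0],
    [1,-0.0592,0.038,-0.1255,0.49,0,0],
  ],
)

```text
clock: 9.55
eef_pos: [534.6, -199.6, 181.2]
tcp_rot: [-1.485, 0.0, 1.723]
contact_force: [0.3, -0.4, 0.8]
opening: 0.998
```

```bash
python3 st.py; python3 - <<'E'
from h import *
s=r.sense()
C=cam("wrist",s)
im=r.grab_frame("wrist")
b=cv2.resize(im[:,:,::-1],(800,600),interpolation=cv2.INTER_CUBIC)
cv2.imwrite("pics/w3.png",b)
p=np.load("hp.npy")
def P(m): c,q=np.cos(p[2]),np.sin(p[2]); return [p[0]+c*m[0]-q*m[1],p[1]+q*m[0]+c*m[1],m[2]]
f=lambda m:((proj(C,P(m))/.64)).round(0).tolist()
print("rib front top",[f((-6.2,y,127.8)) for y in(-7,7)],"cover front corners",[f((-66,y,97)) for y in(-55,55)],"pad top",[f((-75.5,y,132)) for y in(-9,9)])
E
```

```text
t 9.55 H [ 23.1    0.69 181.23] F [ 0.22 -0.42  0.85] rot [-1.4855e+00  1.0000e-04  1.7234e+00] op 0.998
rib front top [[381.0, 280.0], [411.0, 280.0]] cover front corners [[287.0, 154.0], [505.0, 153.0]] pad top [[374.0, 120.0], [417.0, 120.0]]
```

View pics/w3.png

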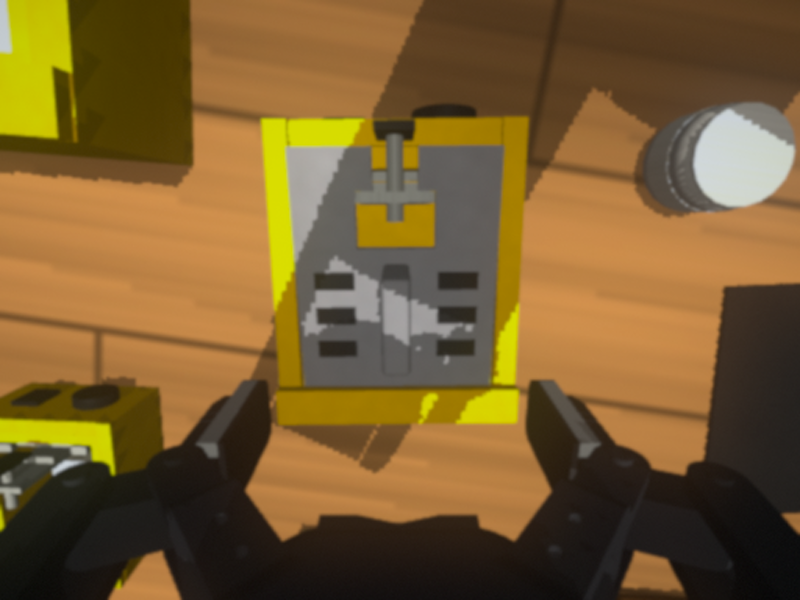

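Request:
servo_tool(
  motion=[
    [1,-0.0006,0.04,0,0,0,0],
    [1,-0.0006,0.065,0,0,0,0],
    [1,-0.0006,0.075,0,0,0,0],
    [1,-0.0006,0.081,0,0,0,0],
    [1,-0.0006,0.081,0,0,0,0],
    [1,-0.0006,0.081,0,0,0,0],
  ],
)

```text
clock: 10.35
eef_pos: [529.3, -201.4, 100.9]
tcp_rot: [-1.487, 0.001, 1.724]
contact_force: [0.6, -0.1, -0.7]
opening: 0.999
```

```bash
python3 st.py
```

```text
t 10.35 H [ 17.62  -0.29 100.89] F [ 0.56 -0.16 -0.67] rot [-1.4866e+00  7.0000e-04  1.7238e+00] op 0.999
```

Request:
servo_tool(
  motion=[
    [-1,0,0,0,0,0,0],
    [-1,0,0,0,0,0,0],
    [-1,0,0,0,0,0,0],
    [-1,0,0,0,0,0,0],
    [-1,0,0,0,0,0,0],
    [-1,0,0,0,0,0,0],
    [-1,0,0,0,0,0,0],
    [-1,0,0,0,0,0,0],
  ],
  grip_force=30,
)

```text
clock: 11.35
eef_pos: [528.7, -201.1, 100.1]
tcp_rot: [-1.485, 0.0, 1.724]
contact_force: [-0.8, 0.3, 3.2]
opening: 0.159
```

```bash
python3 st.py
```

```text
t 11.35 H [1.7090e+01 2.0000e-02 1.0011e+02] F [-0.71  0.45  3.2 ] rot [-1.4854  0.      1.7238] op 0.159
```

Request:
servo_tool(
  motion=[
    [-1,0,0.0001,0.001,0,0,0],
    [-1,0,0.0002,0.0025,0,0,0],
    [-1,0,0.0003,0.004,0,0,0],
    [-1,0,0.0003,0.004,0,0,0],
  ],
)

```text
clock: 11.85
eef_pos: [524.9, -201.9, 100.2]
tcp_rot: [-1.486, 0.0, 1.724]
contact_force: [3.2, -0.0, 3.0]
opening: 0.158
```

Request:
servo_tool(
  motion=[
    [-1,0,0.0001,0.001,0,0,0],
    [-1,0,0.0002,0.0025,0,0,0],
    [-1,0,0.0004,0.0045,0,0,0],
    [-1,0,0.0004,0.0045,0,0,0],
  ],
)

```text
clock: 12.35
eef_pos: [520.1, -202.5, 100.1]
tcp_rot: [-1.485, 0.0, 1.724]
contact_force: [3.3, -1.1, 3.9]
opening: 0.155
```

```bash
python3 st.py
```

```text
t 12.35 H [ 8.3300e+00 -4.0000e-02  1.0015e+02] F [ 3.1  -1.54  3.92] rot [-1.4852e+00  1.0000e-04  1.7237e+00] op 0.155
```

Request:
servo_tool(
  motion=[
    [-1,0,0.0001,0.0015,0,0,0],
    [-1,0,0.0002,0.003,0,0,0],
    [-1,0,0.0004,0.0044,0,0,0],
    [-1,0,0.0004,0.0044,0,0,0],
  ],
)

```text
clock: 12.85
eef_pos: [515.7, -203.2, 100.0]
tcp_rot: [-1.485, -0.0, 1.724]
contact_force: [2.9, 1.0, 4.8]
opening: 0.154
```

Request:
servo_tool(
  motion=[
    [-1,0,-0.001,0.0001,0,0,0],
    [-1,0,-0.003,0.0003,0,0,0],
    [-1,0,-0.005,0.0004,0,0,0],
    [-1,0,-0.005,0.0004,0,0,0],
  ],
)

```text
clock: 13.35
eef_pos: [515.3, -203.0, 104.8]
tcp_rot: [-1.484, -0.001, 1.724]
contact_force: [-0.3, 0.7, -3.0]
opening: 0.157
```

```bash
python3 st.py
```

```text
t 13.35 H [  3.53   0.27 104.76] F [-0.21  0.73 -3.01] rot [-1.4842e+00 -6.0000e-04  1.7236e+00] op 0.157
```

Request:
servo_tool(
  motion=[
    [-1,0,-0.005,0.0004,0,0,0],
    [-1,0,-0.012,0.001,0,0,0],
    [-1,0,-0.022,0.0019,0,0,0],
    [-1,0,-0.034,0.0029,0,0,0],
    [-1,0,-0.046,0.004,0,0,0],
    [-1,0,-0.058,0.005,0,0,0],
    [-1,0,-0.07,0.006,0,0,0],
    [-1,0,-0.08,0.0069,0,0,0],
    [-1,0,-0.08,0.0069,0,0,0],
  ],
)

```text
clock: 14.48
eef_pos: [516.4, -203.3, 186.2]
tcp_rot: [-1.487, 0.001, 1.724]
contact_force: [0.1, 0.1, -2.7]
opening: 0.158
```

```bash
python3 st.py
```

```text
t 14.47 H [  4.55  -0.24 186.24] F [ 0.17  0.11 -2.73] rot [-1.4866e+00  8.0000e-04  1.7237e+00] op 0.158
```

Request:
servo_tool(
  motion=[
    [-1,0.01,-0.0003,-0.0035,-0.05,0,0],
    [-1,0.035,-0.001,-0.012,-0.2,-0.05,0],
    [-1,0.073,-0.0021,-0.025,-0.35,-0.1,0],
    [-1,0.115,-0.0034,-0.04,-0.48,-0.15,0],
    [-1,0.158,-0.0046,-0.055,-0.48,-0.2,0],
    [-1,0.2,-0.0058,-0.069,-0.48,-0.26,0],
    [-1,0.243,-0.0071,-0.084,-0.48,-0.26,0],
    [-1,0.285,-0.0083,-0.0985,-0.48,-0.26,0],
    [-1,0.32,-0.0094,-0.1105,-0.48,-0.26,0],
    [-1,0.347,-0.0101,-0.12,-0.48,-0.26,0],
    [-1,0.363,-0.0106,-0.1254,-0.48,-0.26,0],
    [-1,0.363,-0.0106,-0.1254,-0.48,-0.26,0],
  ],
)

```text
clock: 15.98
eef_pos: [584.6, 175.6, 184.7]
tcp_rot: [-1.568, -0.002, 1.77]
contact_force: [0.1, -0.2, -2.3]
opening: 0.156
```

Request:
servo_tool(
  motion=[
    [-1,0,0.03,0,0,0,0],
    [-1,0,0.06,0,0,0,0],
    [-1,0,0.09,0,0,0,0],
    [-1,0,0.1,0,0,0,0],
    [-1,0,0.1,0,0,0,0],
    [-1,0,0.1,0,0,0,0],
  ],
)

```text
clock: 16.73
eef_pos: [585.6, 174.9, 86.4]
tcp_rot: [-1.571, -0.002, 1.769]
contact_force: [1.0, -0.3, -3.1]
opening: 0.156
```

```bash
python3 - <<'E'
from h import *
s=r.sense(); print(s["eef_pos"].round(2),s["tcp_rot"].round(4),s["contact_force"].round(1),s["qpos"].round(2))
C=cam("wrist",s); im=r.grab_frame("wrist")
b=cv2.resize(im[:,:,::-1],(800,600),interpolation=cv2.INTER_CUBIC)
cv2.imwrite("pics/w4.png",b)
m=np.load("mp.npy"); c,q=np.cos(m[2]),np.sin(m[2])
print([(proj(C,[m[0]+c*a-q*d,m[1]+q*a+c*d,4])/.64).round(0).tolist() for a,d in((100,110),(100,-110),(-100,-110),(-100,110))])
E
```

```text
[585.61 174.92  86.42] [-1.5709 -0.0021  1.7688] [ 1.  -0.3 -3.1] [ 0.29  0.5   1.77  0.    0.87 -1.48]
[[581.0, 446.0], [213.0, 446.0], [159.0, 75.0], [634.0, 75.0]]
```

View pics/w4.png

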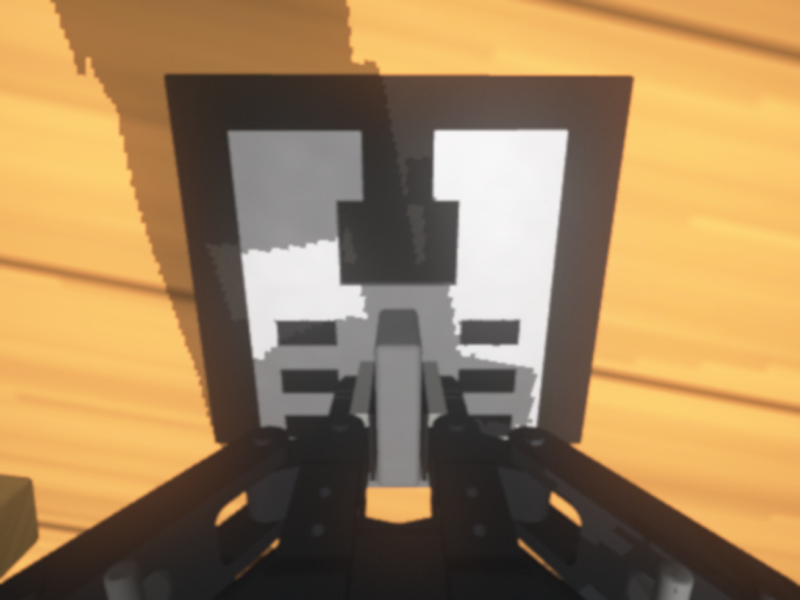

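Request:
servo_tool(
  motion=[
    [-1,0.001,0.015,0,0,0,0],
    [-1,0.001,0.03,0,0,0,0],
    [-1,0.001,0.045,0,0,0,0],
    [-1,0.001,0.055,0,0,0,0],
    [-1,0.001,0.059,0,0,0,0],
    [-1,0.001,0.059,0,0,0,0],
    [-1,0.001,0.059,0,0,0,0],
  ],
)

```text
clock: 17.65
eef_pos: [584.8, 176.1, 26.7]
tcp_rot: [-1.57, -0.002, 1.769]
contact_force: [-0.3, 0.4, -2.0]
opening: 0.16
```

Request:
servo_tool(
  motion=[
    [-1,0,0.0015,0,0,0,0],
    [-1,0,0.003,0,0,0,0],
    [-1,0,0.004,0,0,0,0],
    [-1,0,0.005,0,0,0,0],
    [-1,0,0.005,0,0,0,0],
  ],
)

```text
clock: 18.27
eef_pos: [584.3, 176.0, 21.1]
tcp_rot: [-1.569, -0.002, 1.769]
contact_force: [0.4, -0.7, -2.0]
opening: 0.159
```

Request:
servo_tool(
  motion=[
    [-1,0,0.001,0,0,0,0],
    [-1,0,0.0015,0,0,0,0],
    [-1,0,0.0015,0,0,0,0],
  ],
)

```text
clock: 18.65
eef_pos: [584.4, 176.1, 19.7]
tcp_rot: [-1.569, -0.002, 1.769]
contact_force: [0.4, -0.6, -1.7]
opening: 0.154
```

Request:
servo_tool(
  motion=[
    [-1,0,0.0005,0,0,0,0],
    [-1,0,0.001,0,0,0,0],
    [-1,0,0.001,0,0,0,0],
  ],
)

```text
clock: 19.02
eef_pos: [584.3, 176.1, 19.2]
tcp_rot: [-1.569, -0.002, 1.769]
contact_force: [-4.5, -0.4, 5.7]
opening: 0.16
```

```bash
python3 st.py
```

```text
t 19.02 H [129.39 364.37  19.19] F [-4.47  0.25  5.69] rot [-1.569  -0.002   1.7692] op 0.16
```

Request:
servo_tool(
  motion=[
    [-0.5,0,0,0,0,0,0],
    [-0.4,0,0,0,0,0,0],
    [-0.2,0,0,0,0,0,0],
    [0,0,0,0,0,0,0],
    [0,0,0,0,0,0,0],
    [0,0,0,0,0,0,0],
  ],
)

```text
clock: 19.77
eef_pos: [584.4, 176.1, 18.7]
tcp_rot: [-1.569, -0.002, 1.769]
contact_force: [-0.2, -0.4, -0.8]
opening: 0.5
```

Request:
servo_tool(
  motion=[
    [0,0,-0.01,0,0,0,0],
    [0,0,-0.03,0,0,0,0],
    [0,0,-0.07,0,0,0,0],
    [0,0,-0.12,0,0,0,0],
    [0,0,-0.16,0,0,0,0],
    [0,0,-0.2,0.03,0,0,0],
    [0,0,-0.2,0.06,0,0,0],
    [0,0,-0.2,0.06,0,0,0],
    [0,0,-0.2,0.06,0,0,0],
  ],
)

```text
clock: 20.9
eef_pos: [526.6, 164.1, 219.9]
tcp_rot: [-1.571, -0.002, 1.769]
contact_force: [0.2, -0.1, 0.7]
opening: 0.503
```

```bash
python3 st.py; python3 - <<'E'
from h import *
im=r.grab_frame("wrist")
cv2.imwrite("pics/w5.png",cv2.resize(im[:,:,::-1],(800,600),interpolation=cv2.INTER_CUBIC))
E
```

```text
t 20.9 H [ 70.56 361.31 219.86] F [ 0.15 -0.15  0.69] rot [-1.5709 -0.0021  1.7691] op 0.503
```

View pics/w5.png

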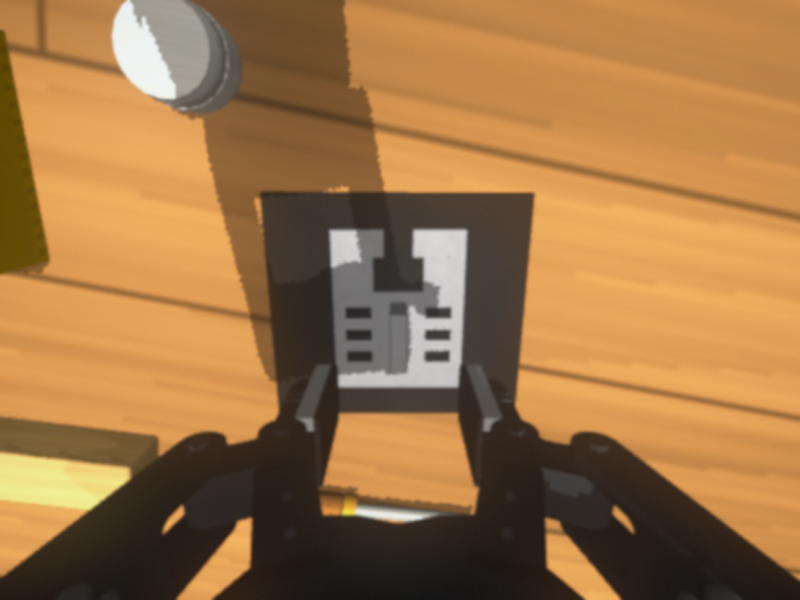

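```bash
python3 - <<'E'
from h import *
C=cam("wrist"); k=.64
b=lambda L,z:np.array([back(C,u*k,v*k,z)[:2] for u,v in L])
M=b([(262,192),(534,193),(516,412),(277,412)],4);V=b([(330,230),(468,230),(460,387),(339,387)],9)
print(M.round(0).tolist(),V.round(0).tolist(),M.mean(0).round(1),V.mean(0).round(1))
E
```

```text
[[493.0, 48.0], [451.0, 260.0], [644.0, 300.0], [687.0, 83.0]] [[511.0, 106.0], [489.0, 215.0], [627.0, 242.0], [648.0, 135.0]] [568.8 172.8] [568.7 174.5]
```

```bash
python3 -c "from rig import r; print(r.sign_off())"
```

```text
the job is handed in; nothing more can be done
None
```

The control box is open, and the cover lies flat on the mat, rib upward. I handed the job in after about 21 s of robot time.

- **Pressing the tab:** I felt for the pad with shut fingers and met it about 12 mm nearer than nominal. I pushed it in about 5 mm in small steps. The highest force I read was about 7 N, including a 4 N upward part that I relieved by raising the tool 0.5 mm. A wrist picture matched the sprung-up position of the cover.
- **Removing the cover:** I gripped the rib with the tool tilted to match the cover and drew it forward about 13.5 mm. Once I lifted, only the cover's weight showed, about 3 N. I raised it about 85 mm to clear the tab.
- **Placing it:** I levelled the cover and lowered it to a touch of about 6 N, then opened the fingers and backed away.

**Last checks:** the cover's centre measured (568.7, 174.5) against the mat's (568.8, 172.8), under 2 mm apart. The robot was touching nothing. I moved clear of the tin, blank and gouge, but did not measure their positions again at the end. No check failed. I viewed 10 pictures.

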